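Set up a T-joint in the welding fixture

TASK

Get the T-joint ready for welding: slide the thick base plate along the fixture's deck, without lifting it off, until it drops fully home into its shallow pocket, then take the longer of the two plates leaning in the stock rack and stand it upright on the base plate with both its ends down in the fixture's two end slots. Leave the shorter plate in the rack, and do not disturb the spray can, the tape measure or the paint tin.

Things in the scene. Friction and masses are not known exactly. Their poses are not given: they have to be found in the camera images.
- fixture: Fixed dark steel welding fixture. Origin: on the table, under the centre of its pocket. Its deck (top at z = 14 mm) reaches from x = -115 to 45 mm and y = -85 to 85 mm in its frame. The deck in front of the pocket (-x) is bare; beside the slots are bolts up to 5 mm high.
- pocket (a point): Middle of the floor of the fixture's pocket: a rectangular recess in the deck, 53 mm (x) by 113 mm (y), 5 mm deep (floor 9 mm over the table), rim chamfered 1.5 mm. Axes as the fixture's.
- slot_a (a point): Foot (at deck height) of the upright end slot at the pocket's +y end, at (0, 67, 14) mm in the fixture's frame: two steel cheeks 8 mm apart in x (each 12 mm thick), from y = 60 to 74 mm, 34 mm tall over the deck, with an end wall whose inner face is at y = 72 mm. Open upwards and towards the other slot. Splayed lead-ins on the cheeks widen it upwards to about 20 mm, up to 60 mm over the table.
- slot_b (a point): Foot of the like end slot at the pocket's -y end, at (0, -67, 14) mm in the fixture's frame; its mirror image.
- base_plate_centre (a point): Centre of the base plate, a loose bare steel plate 50 mm (x) by 110 mm (y) by 12 mm thick (z), about 0.5 kg. It starts flat on the deck in front of the pocket (centre 20 mm over the table) and somewhat turned. Fully home in the pocket, its centre is 15 mm and its top 21 mm over the table.
- rack: Fixed grey stock rack, foot 135 mm (x) by 150 mm (y), origin on the table. Two slots along its y, floors' middles at x = -30 and +30, y = 0, z = 22 mm, 7.5 mm wide, 142 mm long, leaning 30 degrees towards -x (up along a slot is (-0.5, 0, 0.866) in its frame). Along the slope from the slot's floor the -x wall reaches 44 mm up, the +x wall 20 mm, the end stops 16 mm.
- long_plate_centre (a point): Centre of the longer bare steel plate, 6 mm thick (x), 136 mm long (y), 80 mm high (z), about 0.5 kg. It starts in either slot of the rack, on a long edge and leaning with the slot: its z axis points up along the slope, its y along the slot. Its top 36 mm stand free of the walls. Stood in the fixture on the seated base plate, its centre is 61 mm over the table.
- short_plate_centre (a point): Centre of the shorter bare steel plate, 6 mm thick (x), 94 mm long (y), 80 mm high (z), in the rack's other slot. It stays there.
- can_centre (a point): Bystander: a standing spray can, diameter 52 mm, 171 mm tall, loose, between the fixture and the rack. The point is 85 mm over its foot.
- tape_centre (a point): Bystander: a yellow tape measure, 36 mm (x) by 92 mm (y), 72 mm tall, loose. The point is 33 mm over its underside.
- tin_centre (a point): Bystander: a paint tin, diameter 77 mm, 77 mm tall, loose. The point is 38 mm over its foot.

How it is judged:
By the outcome, as a careful person would: the job done as asked, in the order asked, and still so for the second after the job is handed in, with the robot touching nothing.
It also fails if it takes over 67 s, if anything falls off the work surface, if the arm or the gripper's body presses on something with over 40 N, if the wrist force passes 120 N, or if a joint passes its speed limit or range.

ROBOT

A 7-joint arm with a two-finger parallel gripper is mounted at the origin on a cart in front of the work surface, level with it; the furniture and walls round the work are solid. World frame = base frame: x ahead of the robot, y to its left, z up, the work surface at z = 0. Lengths are in m, angles in rad, forces in N, time in s.
With the tool pointing down it reaches from about 0.4 to 0.75 m from the base axis. Payload 19.5 kg.
Tool frame: the origin (TCP) lies midway between the tips of the shut fingers; the grasp point (between the pads) lies 19 mm behind it (r.tcp_to_grasp is the z of the grasp point in the tool frame, in m); z points along the fingers, y is the line along which they close (so a half turn about z gives the same grasp; the last joint's range is limited). The gripper opens to 85 mm and grips with 20 to 120 N. Pads are 22 mm wide; open, the fingers measure 114 mm over their backs; the gripper's body (76 mm by 85 mm) begins 54 mm behind the grasp point. The pads swing forward as they close: fully open they stand 13 mm farther back than shut.
Start: joints at [-1.378, 0.707, -0.028, 1.485, 0.022, 0.951, -0.075], TCP at [0.134, 0.559, 0.231] pointing down, gripper open.
Joint ranges: [-2.71, 2.71], [-0.32, 2.16], [-1.57, 1.52], [0, 2.45], [-1.46, 4.6], [0, 2.02], [-2.83, 2.83]. Speed limits (rad/s): [1.89, 1.89, 2.57, 2.57, 3.01, 3.01, 3.01].

INTERFACE

Orientations are given as a unit quaternion [w, x, y, z].
In Python, from cell import r gives the robot as it stands. The module is installed in compiled form; this text tells all that it offers. Calls block until the motion is done:
- r.movep(position, orientation): joint-space move of the TCP to a pose.
- r.move_straight(position, rotation=None, feed=0.15, threshold=None): straight line of the TCP; rotation=None keeps the orientation; feed is the mean speed in m/s. With threshold (N) it stops when the force on the tool has changed by that much, and returns True; else False.
- r.move_joints(angles): joint-space move.
- r.set_gripper(opening, newtons=None): opening from 0.0 (shut) to 1.0 (fully open); newtons is the grip in N (None keeps the last); returns when the fingers have stopped.
- r.pause(seconds).
- r.ik(position, orientation): joint angles nearest the present ones, or None.
- r.observe(): the state.
- r.grab_frame(name): name is "scene" or "top"; returns the picture (384x512x3 uint8, red, green, blue); there is no depth.
- r.get_calibration(name): a dict with "fov_y" (degrees; the focal length in pixels is half the picture's height over the tangent of half this angle, whatever the lens; pixels are square), "cx", "cy" (the principal point, pixels), "dist" ([k1, k2, p1, p2, k3] as OpenCV has them; the pictures are not rectified), "camera_from_world" (4x4, takes a point from world to camera coordinates). Camera axes: x right, y down, z forward; pixel columns grow to the right and rows downward; lengths in m; the calibration is good to about 2 mm. A picture is of the moment at which its call begins. get_calibration takes no time and is no camera call.
A pose or a line that the arm cannot do raises r.MotionError and nothing moves.
- r.job_done(): hands the job in; it is judged then, once.
Trained networks look in the newest picture that a camera, given by its name, has taken for a name from the list of things; names that differ only in an ending like _2 or _b are one class to them, and where a whole thing is asked for, a point or a joint stands for the part that bears it (a point fixed in the world has none). Each returns a list of dicts, best first, with "conf" (0 to 1); they miss things now and then, are a little off and sometimes report something else, mostly with a low value. They report only what shows in the picture. A call takes as long as a camera call.
- r.cut_out(camera, name): "mask" (384x512 bool, what is visible of it).
- r.mark_of(camera, name): "xyz" ([x, y, z] in m, in world coordinates, good to about 4 mm: a listed point, or the origin of a listed thing).
The state is a dict: "clock": time; "qpos": joint angles; "dq": joint speeds; "joint_torque": joint torques, N m; "tcp_pos": TCP position; "orientation": TCP orientation; "ft_force": force on the tool from outside, world axes, zero at the start; "torque": the same for the moment, N m; "grip_width": opening from 0.0 (shut) to 1.0 (fully open); "grasp_force": force on a finger pad.
Only numpy, scipy, OpenCV 4.12 (cv2) and the standard library are available. Lean on these libraries where they do the work, as an engineer would, in place of code of your own. Each camera call takes 0.05 s, during which the arm holds its last target. There are 200 camera calls.

## Working session

There is one attempt and no reset: what is moved stays moved. The work goes in short steps, each a Python script; the robot and the scene stay as the last script left them, time stands still between calls to the robot, and variables do not carry over. Pictures are saved under pics/ and viewed, at most 10 in all, crops included, and the job is handed in when it is done.

```bash
mkdir -p pics; ls; python3 - <<'E'
from cell import r
import numpy as np, cv2
ims=[]
for c in ("scene","top"):
    im=r.grab_frame(c); cv2.imwrite(f"pics/{c}0.png",im[:,:,::-1]); np.save(f"pics/{c}0.npy",im)
    k=r.get_calibration(c); T=np.array(k["camera_from_world"]); print(c,k["fov_y"],k["cx"],k["cy"],k["dist"],np.round(-T[:3,:3].T@T[:3,3],3),np.round(T[2,:3],2))
    for n in ["fixture","pocket","slot_a","slot_b","base_plate_centre","rack","long_plate_centre","short_plate_centre","can_centre","tape_centre","tin_centre"]:
        print(n,[(np.round(d["xyz"],4).tolist(),round(d["conf"],2)) for d in r.mark_of(c,n)[:3]])
o=r.observe(); print(o["clock"],o["grip_width"],o["orientation"],r.tcp_to_grasp)
E
```

```text
pics
scene 54.08591093491716 252.35408576494947 192.2145882107412 [-0.00218786  0.          0.          0.          0.        ] [ 0.027 -0.567  0.456] [ 0.57  0.71 -0.42]
fixture [([0.5774, 0.1616, -0.0011], 0.89), ([0.5114, -0.1832, 0.0565], 0.24)]
pocket [([0.5803, 0.1589, 0.0051], 0.78)]
slot_a [([0.5951, 0.0968, 0.0134], 0.9), ([0.5635, 0.2254, 0.012], 0.76)]
slot_b [([0.5951, 0.0968, 0.0134], 0.9), ([0.5635, 0.2254, 0.012], 0.76)]
base_plate_centre [([0.5033, 0.1519, 0.0199], 0.88)]
rack [([0.5582, -0.1835, -0.0027], 0.7)]
long_plate_centre [([0.5114, -0.1828, 0.0549], 0.83)]
short_plate_centre [([0.5708, -0.1774, 0.058], 0.62)]
can_centre [([0.5509, -0.0108, 0.0821], 0.84)]
tape_centre [([0.3735, -0.0191, 0.0337], 0.78)]
tin_centre [([0.6269, 0.3645, 0.0376], 0.58), ([0.5063, 0.1514, 0.0201], 0.27)]
top 42.268858931469225 249.05603173011448 187.7269272521194 [-0.0866968  0.         0.         0.         0.       ] [0.324 0.043 1.551] [ 0.12  0.01 -0.99]
fixture [([0.5777, 0.1592, 0.0011], 0.78)]
pocket [([0.5804, 0.1602, 0.0122], 0.68)]
slot_a [([0.564, 0.2265, 0.0154], 0.56), ([0.5885, 0.0939, 0.0136], 0.56), ([0.5625, -0.1815, -0.0006], 0.55)]
slot_b [([0.564, 0.2265, 0.0154], 0.56), ([0.5885, 0.0939, 0.0136], 0.56), ([0.5625, -0.1815, -0.0006], 0.55)]
base_plate_centre [([0.5031, 0.1496, 0.0195], 0.98)]
rack [([0.5615, -0.1828, 0.0027], 0.64)]
long_plate_centre [([0.5069, -0.1828, 0.0581], 0.81), ([0.5637, 0.2263, 0.0162], 0.34)]
short_plate_centre [([0.5733, -0.1797, 0.0569], 0.85), ([0.375, -0.0166, 0.0315], 0.67)]
can_centre [([0.55, -0.0094, 0.0857], 0.66)]
tape_centre [([0.3718, -0.016, 0.0327], 0.56)]
tin_centre [([0.6261, 0.3586, 0.0415], 0.76), ([0.5096, -0.1807, 0.0592], 0.59)]
1.2 0.9946382807880788 [ 2.38781498e-06  1.17128564e-01  9.93116759e-01 -5.89718811e-05] -0.0187
```

View pics/scene0.png

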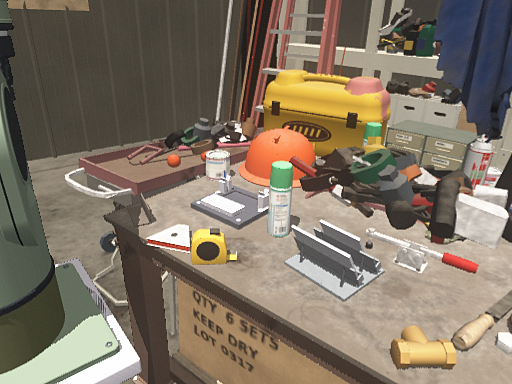

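View pics/top0.png

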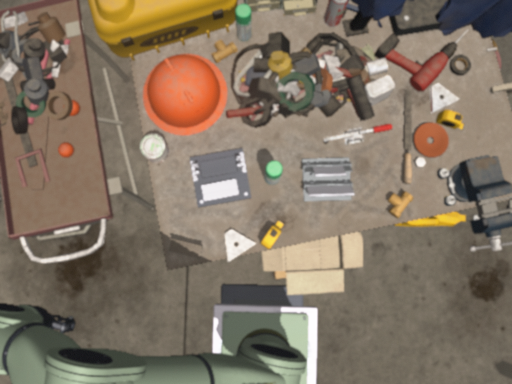

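The scene camera shows the fixture around (235,205) with the base plate on its deck, the can at (280,200), the tape at (208,245) and the rack at (333,265), the long plate in the near slot. In the top picture the fixture is at (219,178), turned slightly, and the rack at (327,180). The network points agree with both pictures. Next I refine the poses by fitting silhouettes in both cameras.

```bash
cat > fit.py <<'E'
from cell import r
import numpy as np, cv2
from scipy.optimize import minimize
S=4
def box(x0,x1,y0,y1,z0,z1): return np.array([[x,y,z] for x in(x0,x1) for y in(y0,y1) for z in(z0,z1)],float)/1000
def project(c,P):
    k=r.get_calibration(c);T=np.array(k["camera_from_world"]);f=192/np.tan(np.radians(k["fov_y"]/2))
    K=np.array([[f,0,k["cx"]],[0,f,k["cy"]],[0,0,1.]])
    return cv2.projectPoints(np.asarray(P,float).reshape(-1,3),cv2.Rodrigues(T[:3,:3])[0],T[:3,3],K,np.array(k["dist"]))[0][:,0]
def place(B,p,z=0):
    c,s=np.cos(p[2]),np.sin(p[2]);return B@np.array([[c,-s,0],[s,c,0],[0,0,1]]).T+[p[0],p[1],z]
def render(c,boxes,p):
    m=np.zeros((384*S,512*S),np.uint8)
    for b in boxes:
        cv2.fillConvexPoly(m,np.round(((cv2.convexHull(project(c,place(b,p)).astype(np.float32))[:,0]+.5)*S-.5)*16).astype(np.int32),1,shift=4)
    return m>0
up=lambda m:cv2.resize(m.astype(np.uint8)*255,None,fx=S,fy=S,interpolation=cv2.INTER_LINEAR)>127
def iou(c,boxes,p,m,ign):
    a=render(c,boxes,p)&~ign; m=m&~ign; return (a&m).sum()/(a|m).sum()
def fit(boxes,p0,masks,ign,cams):
    sc=np.array([.001,.001,.01])
    f=lambda q:-sum(iou(c,boxes,p0+q*sc,masks[c],ign[c]) for c in cams)
    o=minimize(f,[0,0,0],method="Nelder-Mead",options=dict(initial_simplex=[[0,0,0],[6,0,0],[0,6,0],[0,0,8]],xatol=.05,fatol=1e-4))
    return p0+o.x*sc,-o.fun/len(cams)
def slotbox(x,*b):
    B=box(*b);u=np.array([-.5,0,.866]);n=np.array([.866,0,.5])
    return B[:,:1]*n+B[:,1:2]*[0,1,0]+B[:,2:]*u+[x/1000,0,.022]
FIX=[box(-115,45,-85,85,0,14)]+[np.vstack([box(*sorted((s*4,s*16)),*sorted((t*60,t*74)),14,48),box(*sorted((s*10,s*16)),*sorted((t*60,t*74)),48,60)]) for s in(1,-1) for t in(1,-1)]+[box(-16,16,*sorted((t*72,t*74)),14,48) for t in (1,-1)]
BASE=[box(-25,25,-55,55,14,26)]
def rack(l,s,foot=12):
    R=[box(-67.5,67.5,-75,75,0,foot),slotbox(l,-3,3,-68,68,0,80),slotbox(s,-3,3,-47,47,0,80)]
    for x in(-30,30): R+=[slotbox(x,-10,-3.75,-75,75,0,44),slotbox(x,3.75,10,-75,75,0,20)]
    return R
E
python3 - <<'E'
from fit import *
cams=("scene","top"); M={}
for c in cams:
    r.grab_frame(c)
    for n in ["fixture","base_plate_centre","rack","long_plate_centre","short_plate_centre","can_centre","tape_centre"]:
        d=r.cut_out(c,n); M[c,n]=up(d[0]["mask"]) if d else None
        print(c,n,[(round(x["conf"],2),int(x["mask"].sum()),np.round(np.argwhere(x["mask"]).mean(0)[::-1]).tolist()) for x in d[:3]])
import pickle; pickle.dump({k:(None if v is None else np.packbits(v)) for k,v in M.items()},open("m.pkl","wb"))
z=np.zeros((384*S,512*S),bool); g=lambda c,n: z if M[c,n] is None else M[c,n]
can={c:cv2.dilate(g(c,"can_centre").astype(np.uint8),np.ones((9,9)))>0 for c in cams}
for name,bx,p0,ns in [("fixture",FIX,[.578,.160,.2],["fixture","base_plate_centre"]),("base",BASE,[.503,.151,.2],["base_plate_centre"]),("rack",rack(-30,30),[.560,-.183,0],["rack","long_plate_centre","short_plate_centre"]),("long",[slotbox(-30,-3,3,-68,68,44,80)],[.560,-.183,0],["long_plate_centre"])]:
    ms={c:np.any([g(c,n) for n in ns],0) for c in cams}
    for cs in (cams,("scene",),("top",)):
        p,s=fit(bx,np.array(p0),ms,can,cs); print(name,cs,np.round(p,4),round(s,3))
print(r.observe()["clock"])
E
```

```text
scene fixture [(0.74, 1799, [236.0, 205.0])]
scene base_plate_centre [(0.78, 492, [223.0, 205.0])]
scene rack [(0.82, 3483, [335.0, 267.0])]
scene long_plate_centre [(0.81, 685, [324.0, 247.0])]
scene short_plate_centre [(0.87, 475, [342.0, 235.0])]
scene can_centre [(0.77, 1647, [280.0, 199.0])]
scene tape_centre [(0.73, 1210, [209.0, 248.0])]
top fixture [(0.52, 574, [220.0, 189.0])]
top base_plate_centre [(0.73, 603, [220.0, 189.0])]
top rack [(0.77, 1342, [325.0, 177.0])]
top long_plate_centre [(0.78, 455, [329.0, 190.0]), (0.55, 350, [273.0, 172.0])]
top short_plate_centre [(0.72, 296, [328.0, 170.0]), (0.32, 2289, [221.0, 175.0])]
top can_centre [(0.57, 371, [273.0, 172.0]), (0.56, 2155, [220.0, 174.0])]
top tape_centre [(0.65, 320, [272.0, 235.0])]
fixture ('scene', 'top') [0.5794 0.1597 0.2202] 0.585
fixture ('scene',) [0.5795 0.1597 0.2236] 0.95
fixture ('top',) [0.5889 0.1427 0.121 ] 0.22
base ('scene', 'top') [0.5053 0.1501 0.2017] 0.894
base ('scene',) [0.5061 0.1528 0.1784] 0.862
base ('top',) [0.5051 0.1494 0.2059] 0.942Traceback (most recent call last):
  File "<stdin>
[... 593 characters left out ...]
r>
    f=lambda q:-sum(iou(c,boxes,p0+q*sc,masks[c],ign[c]) for c in cams)
                    ~~~^^^^^^^^^^^^^^^^^^^^^^^^^^^^^^^^^
  File "fit.py", line 19, in iou
    a=render(c,boxes,p)&~ign; m=m&~ign; return (a&m).sum()/(a|m).sum()
      ~~~~~~^^^^^^^^^^^
  File "fit.py", line 15, in render
    cv2.fillConvexPoly(m,np.round(((cv2.convexHull(project(c,place(b,p)).astype(np.float32))[:,0]+.5)*S-.5)*16).astype(np.int32),1,shift=4)
                                                   ~~~~~~~^^^^^^^^^^^^^^
  File "fit.py", line 7, in project
    k=r.get_calibration(c);T=np.array(k["camera_from_world"]);f=192/np.tan(np.radians(k["fov_y"]/2))
ValueError: time passes only in moves, steps and waits
```

The top-view "fixture" mask was really the base plate. The 2155 px mask at (220,174), listed second under the can, is the fixture. I'll cache the calibration and refit with that mask.

```bash
sed -i 's/^S=4/S=4\nCAL={c:r.get_calibration(c) for c in ("scene","top")}/; s/k=r.get_calibration(c);T/k=CAL[c];T/' fit.py
python3 - <<'E'
from fit import *
import pickle
cams=("scene","top"); M={k:(None if v is None else np.unpackbits(v).reshape(384*S,512*S)>0) for k,v in pickle.load(open("m.pkl","rb")).items()}
r.grab_frame("top")
for n in ("can_centre","short_plate_centre","fixture"):
    for d in r.cut_out("top",n):
        if 1900<d["mask"].sum()<2700: M["top","fixture"]=up(d["mask"]); print(n,d["mask"].sum())
can={c:cv2.dilate(M[c,"can_centre"].astype(np.uint8),np.ones((9,9)))>0 for c in cams}
jobs=[("fixture",FIX,[.5795,.160,.2],["fixture","base_plate_centre"]),("rack",rack(-30,30),[.560,-.183,0],["rack","long_plate_centre","short_plate_centre"])]
jobs+=[(f"rackfoot{f}",rack(-30,30,f),[.560,-.183,0],["rack","long_plate_centre","short_plate_centre"]) for f in (6,20)]
jobs+=[("long",[slotbox(-30,-3,3,-68,68,44,80)],[.560,-.183,0],["long_plate_centre"])]
P={}
for name,bx,p0,ns in jobs:
    ms={c:np.any([M[c,n] for n in ns],0) for c in cams}
    for cs in (cams,("scene",),("top",)):
        p,s=fit(bx,np.array(p0),ms,can,cs); print(name,cs,np.round(p,4),round(s,3)); P.setdefault(name,p)
out=[]
for c,(x,y,w,h) in (("scene",(180,150,220,150)),("top",(180,130,190,90))):
    im=cv2.resize(np.load(f"pics/{c}0.npy")[:,:,::-1],None,fx=4,fy=4,interpolation=cv2.INTER_CUBIC)
    for bx,p,col in ((FIX,P["fixture"],(0,255,0)),(BASE,[.5053,.1501,.2017],(0,0,255)),(rack(-30,30),P["rack"],(255,255,0))):
        for b in bx:
            h_=cv2.convexHull(project(c,place(b,p)).astype(np.float32))[:,0]
            cv2.polylines(im,[np.round((h_+.5)*4-.5).astype(int)],1,col,1)
    out=im[y*4:(y+h)*4,x*4:(x+w)*4]; cv2.imwrite(f"pics/ov_{c}.png",cv2.resize(out,(800,int(800*h/w)),interpolation=cv2.INTER_AREA))
print(r.observe()["clock"])
E
```

```text
fixture 2232
fixture ('scene', 'top') [0.579  0.1583 0.2083] 0.963
fixture ('scene',) [0.579  0.16   0.2259] 0.95
fixture ('top',) [0.5791 0.1577 0.2049] 0.979
rack ('scene', 'top') [ 0.5504 -0.1817  0.0612] 0.908
rack ('scene',) [ 0.5577 -0.1827  0.0332] 0.911
rack ('top',) [ 0.5494 -0.1811  0.065 ] 0.937
rackfoot6 ('scene', 'top') [ 0.5509 -0.1818  0.0603] 0.914
rackfoot6 ('scene',) [ 0.5582 -0.1822  0.0402] 0.918
rackfoot6 ('top',) [ 0.5501 -0.1811  0.062 ] 0.939
rackfoot20 ('scene', 'top') [ 0.5502 -0.1817  0.0602] 0.902
rackfoot20 ('scene',) [ 0.557  -0.1838  0.011 ] 0.903
rackfoot20 ('top',) [ 0.5484 -0.1811  0.0614] 0.931
long ('scene', 'top') [ 0.561  -0.1806  0.0525] 0.775
long ('scene',) [ 0.5595 -0.1835  0.0459] 0.923
long ('top',) [ 0.5642 -0.1793  0.0276] 0.696
2.2
```

View pics/ov_scene.png

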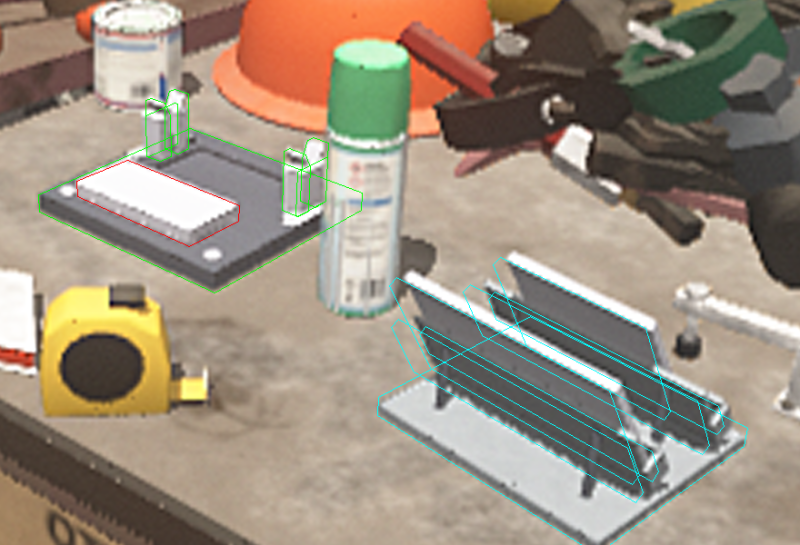

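View pics/ov_top.png

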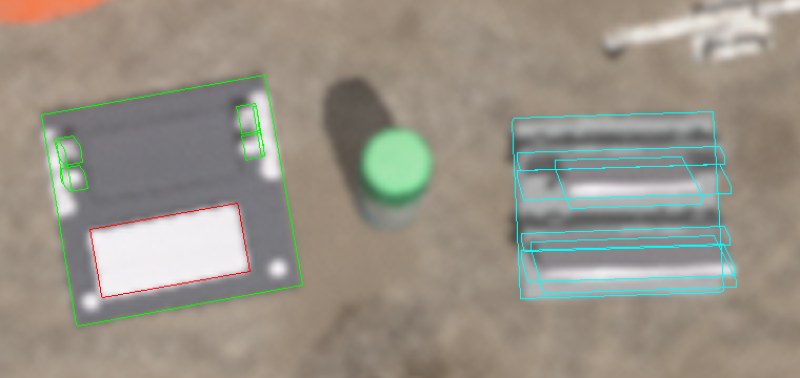

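The fixture (green) and base plate (red) overlays match both pictures. In the rack, the foot matches but both plates sit about 10 mm to +x of the model, so the foot must be off-centre from the origin. I refit with that offset free.

```bash
python3 - <<'E'
from fit import *
import pickle
cams=("scene","top"); M={k:(None if v is None else np.unpackbits(v).reshape(384*S,512*S)>0) for k,v in pickle.load(open("m.pkl","rb")).items()}
can={c:np.zeros((384*S,512*S),bool) for c in cams}
ns=["rack","long_plate_centre","short_plate_centre"]; ms={c:np.any([M[c,n] for n in ns],0) for c in cams}
best=None
for off in (-4,-8,-12,-16):
    bx=[b.copy() for b in rack(-30,30,6)]; bx[0][:,0]+=off/1000
    for cs in (cams,("scene",),("top",)):
        p,s=fit(bx,np.array([.56,-.183,.05]),ms,can,cs); print(off,cs,np.round(p,4),round(s,3))
        if cs==cams and (best is None or s>best[0]): best=(s,p,bx)
out=[]
for c,(x,y,w,h) in (("scene",(270,205,130,95)),("top",(290,145,80,58))):
    im=cv2.resize(np.load(f"pics/{c}0.npy")[:,:,::-1],None,fx=6,fy=6,interpolation=cv2.INTER_CUBIC)
    for b in best[2][:3]:
        h_=cv2.convexHull(project(c,place(b,best[1])).astype(np.float32))[:,0]
        cv2.polylines(im,[np.round((h_+.5)*6-.5).astype(int)],1,(255,255,0),1)
    out.append(cv2.resize(im[y*6:(y+h)*6,x*6:(x+w)*6],(400,292)))
cv2.imwrite("pics/ov_rack.png",np.hstack(out))
E
```

```text
-4 ('scene', 'top') [ 0.5553 -0.1817  0.0565] 0.932
-4 ('scene',) [ 0.5581 -0.1825  0.0376] 0.942
-4 ('top',) [ 0.554  -0.1808  0.0622] 0.943
-8 ('scene', 'top') [ 0.5586 -0.1813  0.0566] 0.951
-8 ('scene',) [ 0.5593 -0.1819  0.053 ] 0.96
-8 ('top',) [ 0.558  -0.1804  0.0608] 0.948
-12 ('scene', 'top') [ 0.5616 -0.181   0.0534] 0.949
-12 ('scene',) [ 0.561  -0.1817  0.0501] 0.952
-12 ('top',) [ 0.5612 -0.1801  0.0422] 0.949
-16 ('scene', 'top') [ 0.5653 -0.1807  0.0499] 0.935
-16 ('scene',) [ 0.5612 -0.1811  0.0509] 0.931
-16 ('top',) [ 0.5652 -0.1799  0.0365] 0.947
```

View pics/ov_rack.png

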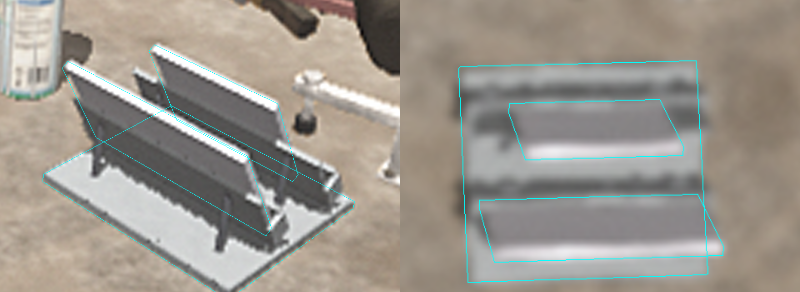

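The rack now matches in both views at about (0.560, -0.181), yaw 0.053, with the long plate in the near slot. Now the base plate.

```bash
cat > h.py <<'E'
from cell import r
import numpy as np
from scipy.spatial.transform import Rotation as R
FX=np.array([.579,.1585,.208]); RK=np.array([.560,-.1812,.053])
def quat(zdir,ydir):
    z=np.array(zdir,float);z/=np.linalg.norm(z);y=np.array(ydir,float);y-=z*(y@z);y/=np.linalg.norm(y)
    q=R.from_matrix(np.c_[np.cross(y,z),y,z]).as_quat();return [float(v) for v in (q[3],*q[:3])]
def loc(f,v):  # frame (x,y,yaw) point in mm -> world
    c,s=np.cos(f[2]),np.sin(f[2]);v=np.array(v,float)/1000;return np.array([f[0]+c*v[0]-s*v[1],f[1]+s*v[0]+c*v[1],v[2]])
def down(yaw,sg=1): return quat([0,0,-1],[sg*np.cos(yaw),sg*np.sin(yaw),0])
def st(t=""):
    o=r.observe();print(t,round(o["clock"],2),np.round(o["tcp_pos"],4),"F",np.round(o["ft_force"],1),"g",round(o["grip_width"],3),round(o["grasp_force"],1));return o
E
python3 - <<'E'
from h import *
import sys
for sg in (1,-1):
    q=r.ik([.5053,.1501,.15],down(.2017,sg)); print(sg,None if q is None else np.round(q,2))
    for nm,p,qq in (("fix",[*FX[:2],.15],down(FX[2],sg)),("rack",loc(RK,[-72,0,150]),quat([.5*np.cos(RK[2]),.5*np.sin(RK[2]),-.866],[sg*np.cos(RK[2]),sg*np.sin(RK[2]),0]))):
        j=r.ik(p,qq); print(" ",nm,None if j is None else np.round(j,2))
E
```

```text
1 [-0.43  0.76  0.14  1.76 -0.17  0.63  0.01]
  fix [-0.39  0.85  0.14  1.49 -0.14  0.81  0.01]
  rack [ 0.93  0.85 -0.9   2.27  2.15  0.49 -1.65]
-1 [ 0.01  0.83 -0.7   1.75  0.7   0.83  2.32]
  fix [ 0.01  0.92 -0.72  1.47  0.67  1.    2.47]
  rack [ 0.75  0.76 -0.54  2.27  2.72  0.32  0.92]
```

```bash
python3 - <<'E'
from h import *
b=np.array([.5053,.1501]); q=down(.2017)
r.movep([*b,.12],q); r.set_gripper(1.0,40)
print(r.move_straight([*b,.016],q,feed=.1,threshold=8)); st("down")
r.set_gripper(0.0,40); st("grip")
E
```

```text
False
down 5.63 [0.5056 0.1502 0.0165] F [-0.3  0.   0.2] g 0.997 0.0
grip 6.08 [0.5053 0.1501 0.0164] F [-2.1  0.   8.7] g 0.574 40.2
```

```bash
python3 - <<'E'
from h import *
q=down(FX[2]); z=.0165
pre=loc(FX,[-12,0,0])[:2]; t=FX[:2]
print(r.move_straight([*pre,z],q,feed=.06,threshold=40)); st("pre")
print(r.move_straight([*t,z],q,feed=.03,threshold=25)); st("at")
print(r.move_straight([*t,z-.006],q,feed=.02,threshold=15)); st("press")
im=r.grab_frame("scene")
import cv2; cv2.imwrite("pics/s1.png",cv2.resize(im[140:230,170:330,::-1],(800,450),interpolation=cv2.INTER_CUBIC))
E
```

```text
False
pre 7.27 [0.5671 0.156  0.0165] F [-2.5  0.2  0.8] g 0.576 41.3
False
at 7.82 [0.579  0.1585 0.0163] F [-0.3  0.  -3.8] g 0.565 41.9
True
press 8.13 [0.5791 0.1586 0.0115] F [-2.4 -0.  11.5] g 0.564 43.5
```

View pics/s1.png

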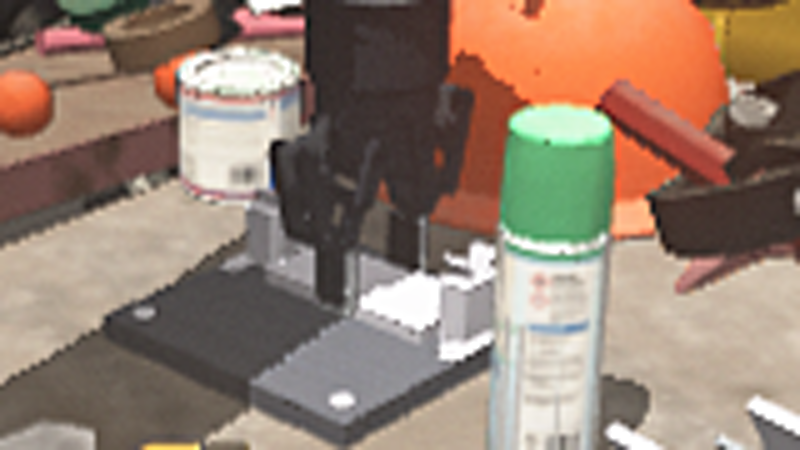

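The press went down 5 mm before contact, which looks right for the drop. I'll release and probe the plate's top height with shut fingers; it should be 21 mm everywhere.

```bash
python3 - <<'E'
from h import *
q=down(FX[2])
r.set_gripper(0.9); p=r.observe()["tcp_pos"]
r.move_straight([p[0],p[1],.06],q,feed=.15); r.set_gripper(0.0,40)
for v in ([0,40],[0,-40],[-17,0],[17,0]):
    a=loc(FX,[*v,0])[:2]
    r.move_straight([*a,.045],q,feed=.15)
    c=r.move_straight([*a,.016],q,feed=.025,threshold=10); st(f"{v} {c}")
    r.move_straight([*a,.045],q,feed=.15)
E
```

```text
[0, 40] True 11.08 [0.5707 0.1976 0.0211] F [-1.8 -0.1 11.1] g 0.001 5.6
[0, -40] True 12.97 [0.5872 0.1193 0.0211] F [-1.5 -0.4 10.8] g -0.003 5.6
[-17, 0] True 14.61 [0.5623 0.155  0.0211] F [-2.5 -0.9 11.1] g -0.0 5.6
[17, 0] True 16.18 [0.5956 0.162  0.0211] F [-1.7  0.4 11.5] g 0.002 5.5
```

The top reads 21.1 mm at all four points, so the base plate is fully home. Next I check reach for the tilted rack grasp.

```bash
cat >> h.py <<'E'
U=loc([0,0,RK[2]],[-500,0,866.03]); N=loc([0,0,RK[2]],[866.03,0,500])
def slot(s,n=0,y=0): return loc(RK,[-30,y,22])+(s*U+n*N)/1000
E
python3 - <<'E'
from h import *
for sg in (1,-1):
    q=quat(-U,sg*N)
    for s in (51,90,140,200):
        j=r.ik(slot(s),q); print(sg,s,np.round(slot(s),3),None if j is None else np.round(j,2))
    j=r.ik([.5,-.18,.3],down(RK[2],sg)); print(" vert",None if j is None else np.round(j,2))
j=r.ik([.45,-.0,.35],down(.1)); print(" mid",None if j is None else np.round(j,2))
for t in (10,20,30):
  a=np.radians(t); z=np.array([np.sin(a),0,-np.cos(a)]); print(t,[None if (j:=r.ik([.48,-.15,.3],quat(z,[1,0,0]))) is None else np.round(j,2)])
E
```

```text
1 51 [ 0.505 -0.184  0.066] [ 1.04  1.3  -1.35  2.26  2.04  1.06 -1.36]
1 90 [ 0.485 -0.185  0.1  ] [ 1.06  1.2  -1.35  2.3   1.99  0.99 -1.39]
1 140 [ 0.46  -0.186  0.143] [ 1.11  1.06 -1.34  2.35  1.92  0.88 -1.4 ]
1 200 [ 0.43  -0.188  0.195] [ 1.19  0.88 -1.34  2.36  1.8   0.72 -1.34]
 vert [ 0.22  0.57  0.12  1.53 -0.08  1.05  0.41]
-1 51 [ 0.505 -0.184  0.066] [ 1.04  1.3  -1.35  2.26  2.04  1.06  1.78]
-1 90 [ 0.485 -0.185  0.1  ] [ 1.06  1.2  -1.35  2.3   1.99  0.99  1.75]
-1 140 [ 0.46  -0.186  0.143] [ 1.11  1.06 -1.34  2.35  1.92  0.88  1.74]
-1 200 [ 0.43  -0.188  0.195] [ 1.19  0.88 -1.34  2.36  1.8   0.72  1.8 ]
 vert [-0.24  0.87  1.3   1.54 -0.85  1.38 -1.96]
 mid [-0.2   0.39  0.2   1.69 -0.09  1.08  0.13]
10 [array([ 0.22,  0.44,  0.07,  1.8 , -0.12,  0.74,  0.37])]
20 [array([ 0.36,  0.39, -0.09,  1.97, -0.14,  0.46,  0.4 ])]
30 [array([ 0.6 ,  0.37, -0.38,  2.13, -0.03,  0.15,  0.31])]
```

```bash
python3 - <<'E'
from h import *
p=r.observe()["tcp_pos"]
r.move_straight([p[0],p[1],.27],down(FX[2]),feed=.3); r.set_gripper(0.45,25)
r.movep([.48,-.15,.3],quat(-U,N)); j=list(r.observe()["qpos"]); print(np.round(j,2))
j2=j.copy(); j2[4]+=2.75; j2[6]-=2.75
r.move_joints([float(v) for v in j2]); o=st("flip"); print(np.round(o["qpos"],2),np.round(o["orientation"],3),np.round(quat(-U,N),3))
for s in (200,140,90,51):
    j=r.ik(slot(s),quat(-U,N)); print(s,None if j is None else np.round(j,2))
E
```

```text
[ 0.6   0.38 -0.35  2.12 -0.29  0.18  0.64]
flip 21.74 [ 0.5369 -0.2237  0.3512] F [-0.   1.  -0.4] g 0.449 0.0
[ 0.6   0.38 -0.35  2.12  2.46  0.18 -2.11] [0.341 0.66  0.644 0.183] [0.178 0.665 0.701 0.188]
200 [ 0.89  0.63 -0.63  2.37  2.7   0.26 -2.18]
140 [ 0.83  0.78 -0.63  2.35  2.68  0.42 -2.16]
90 [ 0.79  0.91 -0.64  2.31  2.66  0.51 -2.12]
51 [ 0.77  1.   -0.64  2.27  2.66  0.56 -2.09]
```

```bash
python3 - <<'E'
from h import *
q=quat(-U,N)
r.movep(slot(140),q); o=st("pre"); f0=o["ft_force"]
print(r.move_straight(slot(51,-.75),q,feed=.08,threshold=8)); o=st("at"); 
r.set_gripper(0.0,20); o=st("grip"); d=np.array(o["ft_force"])-f0; print("N",round(d@N,1),"U",round(d@U,1)); print(np.round((np.array(o["tcp_pos"])-slot(51,-.75))*1000,1))
import cv2
im=r.grab_frame("scene"); cv2.imwrite("pics/s2.png",cv2.resize(im[150:310,260:420,::-1],(600,600),interpolation=cv2.INTER_CUBIC))
E
```

```text
pre 22.62 [ 0.4608 -0.1868  0.144 ] F [0.1 0.1 0.6] g 0.449 0.0
False
at 23.89 [ 0.5039 -0.1843  0.0661] F [ 0.2 -0.6 -0.6] g 0.448 0.0
grip 24.31 [ 0.5045 -0.1843  0.0664] F [ 1.5 -0.1  5.6] g 0.065 20.7
N 3.7 U 3.7
[ 0.6 -0.1  0.6]
```

View pics/s2.png

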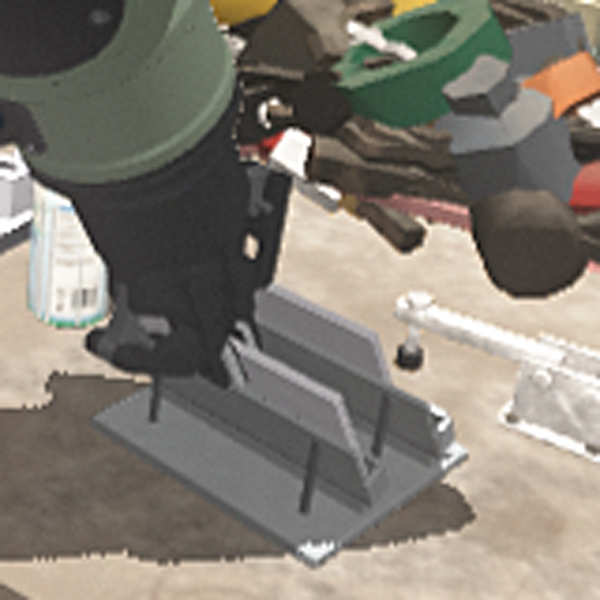

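```bash
python3 - <<'E'
from h import *
q=quat(-U,N)
r.set_gripper(0.0,80); o=st("tight")
r.move_straight(slot(130),q,feed=.1); o=st("out")
r.movep([.47,-.17,.32],q); o=st("high"); j=list(o["qpos"]); print(np.round(j,2))
d=round(j[4]+.2,3); j[4]-=d; j[6]+=d
r.move_joints([float(v) for v in j]); o=st("unflip"); print(np.round(o["qpos"],2))
qq=down(FX[2]); print(np.round(r.ik([*FX[:2],.2],qq),2))
r.movep([*FX[:2],.26],qq); o=st("above")
import cv2
for c in ("scene","top"):
    im=r.grab_frame(c); np.save(f"pics/{c}3.npy",im)
    print(c,[(np.round(d["xyz"],4).tolist(),round(d["conf"],2)) for d in r.mark_of(c,"long_plate_centre")[:2]])
im=np.load("pics/scene3.npy"); cv2.imwrite("pics/s3.png",cv2.resize(im[50:250,130:400,::-1],(800,593),interpolation=cv2.INTER_CUBIC))
E
```

```text
tight 24.57 [ 0.5044 -0.1843  0.0665] F [-0.6  0.4  9. ] g 0.055 78.4
out 25.52 [ 0.4653 -0.1862  0.1341] F [-0.6 -1.1 -6.3] g 0.052 78.5
high 27.01 [ 0.4698 -0.1703  0.3194] F [-0.6 -0.1 -6.5] g 0.055 78.5
[ 1.21  0.59 -1.35  2.07  1.06  0.59 -0.69]
unflip 28.2 [0.402  0.0153 0.362 ] F [-0.5  0.  -6.1] g 0.054 78.6
[ 1.21  0.59 -1.35  2.07 -0.2   0.59  0.56]
[-0.24  0.78 -0.16  1.43  0.14  0.94 -0.23]
above 30.22 [0.5791 0.1577 0.2599] F [-1.   0.4 -5.5] g 0.054 78.4
scene [([0.5804, 0.1604, 0.2469], 0.55)]
top []
```

View pics/s3.png

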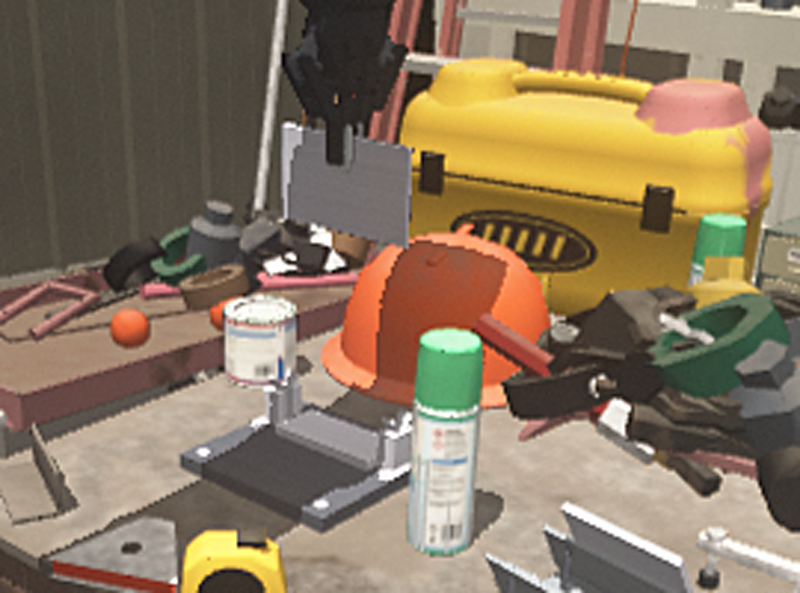

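The plate hangs level in the gripper at crop (283-412, 125-245), the can is still standing, and the base plate is in its pocket. I now measure how far the plate sits along its length in the grip.

```bash
python3 - <<'E'
from fit import *
from h import FX
d=r.cut_out("scene","long_plate_centre"); print([(round(x["conf"],2),int(x["mask"].sum()),np.argwhere(x["mask"]).min(0),np.argwhere(x["mask"]).max(0)) for x in d])
m=up(d[0]["mask"]); ign=np.zeros_like(m); ign[:106*S,237*S:252*S]=True
o=r.observe(); t=o["tcp_pos"]; p0=np.array([t[0],t[1],FX[2]])
B=box(-3,3,-68,68,-51,29); B[:,2]+=t[2]
p,s=fit([B],p0,{"scene":m},{"scene":ign},("scene",)); c,sn=np.cos(FX[2]),np.sin(FX[2]); e=(p-p0)[:2]
print("offset mm x',y':",np.round([c*e[0]+sn*e[1],-sn*e[0]+c*e[1]],4)*1000,"dyaw",round(p[2]-p0[2],3),"iou",round(s,3))
from h import *; tz=R.from_quat(np.roll(o["orientation"],-1)).as_matrix(); print(np.round(tz,3))
E
```

```text
[(0.88, 1346, array([ 92, 224]), array([133, 269]))]
offset mm x',y': [-0.  -0.6] dyaw -0.023 iou 0.96
[[-0.206  0.979 -0.   ]
 [ 0.979  0.206  0.   ]
 [ 0.    -0.    -1.   ]]
```

The plate is centred to about 0.6 mm. Lowering it now under force guard.

```bash
python3 - <<'E'
from h import *
q=down(FX[2]); t=FX[:2]
r.move_straight([*t,.12],q,feed=.12); st("near")
print(r.move_straight([*t,.066],q,feed=.03,threshold=12)); st("stop")
E
```

```text
near 31.78 [0.5793 0.1586 0.1207] F [ 0.4  0.6 -6.5] g 0.058 78.4
True
stop 33.18 [0.5791 0.1587 0.0729] F [-1.4 -0.1 10. ] g 0.053 80.8
```

```bash
python3 - <<'E'
from h import *
q=down(FX[2]); t=FX[:2]
r.set_gripper(0.35,20); st("open")
r.move_straight([*t,.135],q,feed=.12); r.set_gripper(0.0,20)
for y in (45,-45):
    a=loc(FX,[0,y,0])[:2]
    r.move_straight([*a,.115],q,feed=.15)
    c=r.move_straight([*a,.095],q,feed=.03,threshold=6); st(f"probe {y} {c}")
    r.move_straight([*a,.125],q,feed=.15)
r.move_straight([*a,.25],q,feed=.25); r.movep([.42,.2,.3],q); r.pause(.3); st("away")
import cv2
ims=[]
for c,(x,y,w,h) in (("scene",(170,140,160,120)),("top",(170,125,160,120))):
    im=r.grab_frame(c); ims.append(cv2.resize(im[y:y+h,x:x+w,::-1],(400,300),interpolation=cv2.INTER_CUBIC))
    for n in ("long_plate_centre","base_plate_centre","short_plate_centre","can_centre","tape_centre","tin_centre"): print(c,n,[(np.round(d["xyz"],4).tolist(),round(d["conf"],2)) for d in r.mark_of(c,n)[:2]])
cv2.imwrite("pics/s4.png",np.hstack(ims))
E
```

```text
open 33.55 [0.5784 0.1583 0.072 ] F [ 0.9 -0.1 -0. ] g 0.353 0.0
probe 45 True 35.6 [0.5705 0.2025 0.101 ] F [ 0.6 -2.1 11. ] g -0.002 5.6
probe -45 True 37.17 [0.5887 0.1148 0.101 ] F [-0.2 -0.4  7.4] g -0.001 3.7
away 39.23 [0.4203 0.1997 0.2996] F [-0.5 -0.1  0.1] g 0.001 0.0
scene long_plate_centre [([0.5788, 0.1591, 0.0613], 0.73)]
scene base_plate_centre [([0.5787, 0.1592, 0.0157], 0.79)]
scene short_plate_centre [([0.5707, -0.1793, 0.0596], 0.96)]
scene can_centre [([0.5515, -0.0132, 0.0859], 0.97), ([0.5709, -0.1801, 0.0574], 0.59)]
scene tape_centre [([0.3691, -0.014, 0.0333], 0.62)]
scene tin_centre [([0.6295, 0.3648, 0.0354], 0.88), ([0.5757, 0.1623, -0.0012], 0.35)]
top long_plate_centre [([0.5805, 0.1597, 0.0648], 0.72)]
top base_plate_centre [([0.5769, 0.1586, 0.0165], 0.71)]
top short_plate_centre [([0.5708, -0.1824, 0.0549], 0.54)]
top can_centre [([0.5492, -0.007, 0.0849], 0.9)]
top tape_centre [([0.3742, -0.0166, 0.0338], 0.66)]
top tin_centre [([0.6279, 0.3582, 0.0429], 0.66)]
```

View pics/s4.png

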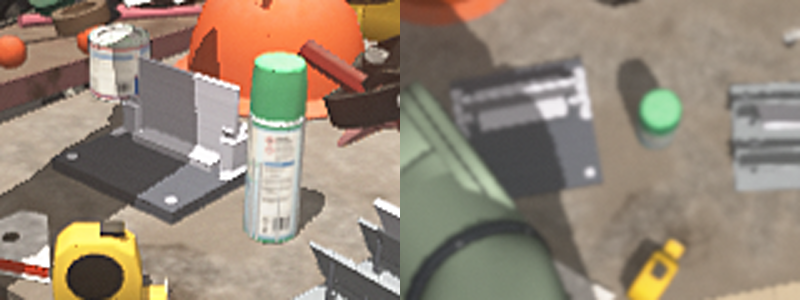

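The long plate stands upright in both slots, crop (135-240, 60-165), on the seated base plate. Its top reads 101 mm at both ends, as it should, and the can, tape, tin and short plate haven't moved. Handing in.

```bash
python3 -c "
from cell import r
print(r.job_done())"
```

```text
the job is handed in; nothing more can be done
None
```

The job is handed in at about 39 s: the base plate is fully home in its pocket (top at 21 mm at all four points probed), the long plate stands upright in both end slots (top at 101 mm at both ends), and the short plate, can, tape and tin stayed where they were.

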